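# Lock the focus barrel of a microscope camera coupler

## Task

Lock the camera coupler's focus without losing its setting: put the red-knobbed pin through the hole in the barrel's arm, fully home in the housing, so that it holds the barrel still, then turn the knurled brass lock ring clockwise (seen from above) until it bears on the housing and nip it up firmly, about 5 to 10 degrees past first bearing and no more than 14. The barrel must not turn, the pin must not be forced, and the pin stays in; leave everything else on the bench where it is.

Things in the scene. Friction and masses are not known exactly. Their poses are not given: they have to be found in the camera images.
- coupler: Fixed white housing, 150 (x) by 250 (y) by 55 mm high, origin at the centre of its underside, x and y level along its sides, z up. The upright focus barrel stands on its top with its axis at x = 0, y = -40 mm. A blind hole for the pin, 12 mm wide and 28 mm deep, opens in its flat top at x = 0, y = +42 mm, right under the hole in the barrel's arm.
- barrel_arm_hole (a point): Centre of the mouth (upper edge) of the 12 mm through hole in the end plate of the barrel's aluminium arm, 68 mm above the bench; z up. The end plate is 34 (coupler x) by 36 (y) by 8 mm, the hole in its middle, 82 mm from the barrel's axis; it floats 5 mm above the housing top.
- barrel_arm_bar (a point): Middle of the top of the arm's upper bar, 99 mm above the bench, 30 mm from the barrel's axis. The bar, 14 mm wide and 8 mm thick, leaves the black barrel (30 mm wide, its top 121 mm above the bench) along the coupler's +y, passes 2 mm over the lock ring to 66.5 mm from the axis, and there turns straight down to the end plate.
- lock_ring (a point): Centre of the knurled brass lock ring: 56 mm wide, 20 mm high, coaxial with the barrel, round and unmarked; 79 mm above the bench; z up. It sits on a 44 mm neck, its underside 14 mm above the housing top. Fingers can come down on either side of the barrel to grip it, clear of the arm. It turns clockwise (from above) to tighten, first freely by an unknown 0.15 to 1.7 rad until it bears (re-grip it if needed).
- focus_barrel (a joint): Turn of the focus barrel (and its arm) from its set position, rad, clockwise from above positive; 0 is the setting to be kept, and it always starts there. Its own friction is only 0.03 N m, so unless it is held it turns with the ring; more than 0.08 rad either way loses the focus. The pin's play allows about 0.04 rad.
- ring_tightening (a joint): How far the ring has been turned past where it bears on the housing, rad: 0 until it bears, then growing. Drag while turning, passed on to the barrel: 0.12 N m before it bears, 0.40 N m from there, growing by 1.2 N m per rad; stopped, the torque on the hand can read up to 0.3 N m less. It stays where it is left. Well tightened is 0.05 to 0.25 rad; dead stop at 0.42.
- red_pin_knob (a point): Centre of the knob of the red-knobbed holding pin (loose, about 50 g, upright in one hole of the pin block). Knob: cylinder 16 mm wide, 26 mm high; below it a steel shank 10 mm wide, 30 mm long, with a chamfered foot, 43 mm below this point. z up along the pin. Fully home, the knob's underside rests on the arm's end plate. More than 25 N between pin and arm damages it.
- pin_block: Fixed aluminium block, 50 (x) by 160 (y) by 40 mm high, origin at the centre of its underside, with three 12 mm holes, 35 mm deep, on its middle line at y = -50, 0 and +50 mm; a pin stands in each with its knob on the block's top. Which is where differs.
- blue_pin_knob (a point): Knob centre of a blue-knobbed pin in the block, same size; leave alone.
- white_pin_knob (a point): Knob centre of a white-knobbed pin in the block, same size; leave alone.
- media_jar: White jar, 64 mm wide, 90 mm high; origin under its centre; leave alone.
- amber_bottle: Amber bottle, 56 mm wide, 120 mm high; origin under its centre; leave alone.
- dish: Glass dish, 90 mm wide, 16 mm high; origin under its centre; leave alone.
- slide_box: Green slide box, 90 by 160 by 35 mm; origin under its centre; leave alone.
- objective: Steel microscope objective standing on end, 28 mm wide, 45 mm high; origin under its centre; leave alone.

How it is judged:
By the outcome, as a careful person would: the job done as asked, in the order asked, and still so for the second after the job is handed in, with the robot touching nothing.
It also fails if it takes over 67 s, if anything falls off the work surface, if the arm or the gripper's body presses on something with over 40 N, if the wrist force passes 120 N, or if a joint passes its speed limit or range.

## Robot

A 7-joint arm with a two-finger parallel gripper is mounted at the origin on the work surface. World frame = base frame: x ahead of the robot, y to its left, z up, the work surface at z = 0. Lengths are in m, angles in rad, forces in N, time in s.
With the tool pointing down it reaches from about 0.4 to 0.875 m from the base axis. Payload 19.3 kg.
Tool frame: the origin (TCP) lies at the very end of the fingers, on their centre line; the grasp point (between the pads) lies 19 mm behind it; z points along the fingers, y is the direction in which the jaws open and shut (so a half turn about z gives the same grasp; the last joint's range is limited). The gripper opens to 85 mm and grips with 20 to 120 N. Pads are 22 mm wide; open, the fingers measure 114 mm over their backs; the gripper's body (76 mm by 85 mm) begins 54 mm behind the grasp point. The pads swing forward as they close: fully open they stand 13 mm farther back than shut.
Start: joints at [-1.277, 0.521, -0.036, 1.599, 0.021, 1.021, -0.113], TCP at [0.222, 0.584, 0.231] pointing down, gripper open.
Joint ranges: [-2.91, 2.91], [-0.3, 2.13], [-1.5, 1.42], [0.17, 2.43], [-1.26, 4.41], [0.16, 1.93], [-2.52, 2.52]. Speed limits (rad/s): [1.89, 1.89, 2.39, 2.39, 3.01, 3.01, 3.01].

## Interface

Orientations are given as [roll, pitch, yaw] about the fixed x, y, z axes, in that order (R = Rz(yaw) Ry(pitch) Rx(roll)).
In Python, from workcell import bot gives the robot as it stands.
- The arm moves only by the tool apply_moves, never from a script. Its argument "commands" is a list of rows, each an object with "travel": the shift along the tool's x, y, z in m, a list of three; "twist": the turn, a rotation vector about the tool's x, y, z in degrees, a list of three; "claw": the finger opening in m, from 0 to 0.0854. A call has 1 to 10 rows; each row is the pose to reach, as a shift and turn from the pose commanded when the call began, along the tool's axes at that moment; what a row does not reach only later rows make up. A row lasts 1/10 s, in which the tool goes at most 50 mm and 8.59 degrees, less where a joint would pass 70% of its speed; a pose out of reach is approached as far as the arm can. A call with a gripper value outside its range is refused whole. The fingers move at their own pace and stop on an object; "force" is the grip in N (left out, the last holds). Time passes only in rows, so rows that repeat a pose let the fingers close. It gives the time, the measured TCP pose, the force and the opening at its end, in the units of the state.
- bot.observe(): the state, without advancing time (a new reading comes with each control period).
- bot.grab_frame(name): name is "side" or "top" or "wrist"; returns a dict with "frame" (420x560x3 uint8, blue, green, red), "fx", "fy", "cx", "cy" (pixels), "dist" ([k1, k2, p1, p2, k3] as OpenCV has them; the pictures are not rectified), "pose" (4x4, takes a point from camera to world coordinates); the wrist camera has in their place "tool_from_camera" (4x4, takes a point from camera to tool coordinates, whose origin is the TCP and whose axes are the flange's). Camera axes: x right, y up, looking along -z (the intrinsics and any distortion apply to the point x, -y, -z); pixel columns grow to the right and rows downward; lengths in m; the calibration is good to about 2 mm. A picture is of the moment at which its call begins: read the wrist's pose just before it. There is no depth.
- bot.job_done(): hands the job in, once; it reports no verdict.
The state is a dict: "clock": time; "qpos": joint angles; "qd": joint speeds; "joint_efforts": joint torques, N m; "position": TCP position; "tool_rot": TCP orientation; "force": force on the tool from outside, world axes, zero at the start; "moment": the same for the moment, N m; "grip_width": finger opening in m.
Only numpy, scipy, OpenCV 4.12 (cv2) and the standard library are available. Lean on these libraries where they do the work, as an engineer would, in place of code of your own. Each camera call takes 0.05 s, during which the arm holds its last target.

## Working session

There is one attempt and no reset: what is moved stays moved. The work goes in short steps, Python scripts to look and compute and a tool call to move; the robot and the scene stay as the last step left them, time stands still between calls to the robot, and variables do not carry over. Pictures are saved under pics/ and viewed, and the job is handed in when it is done.

Besides the shell and the picture viewer there is one more tool, called after "Request:" as name(argument=value, ...) on one line, values as JSON. apply_moves: Moves the arm, as the interface text tells. Its arguments: {"type":"object","properties":{"commands":{"type":"array"},"force":{"type":"number"}},"required":["commands"]}

```bash
ls; mkdir -p pics; python3 - <<'E'
from workcell import bot
import cv2,numpy as np
s=bot.observe()
for k,v in s.items(): print(k,np.round(v,4))
for n in ("side","top","wrist"):
    f=bot.grab_frame(n); cv2.imwrite(f"pics/{n}0.png",f["frame"])
    print(n,{k:np.round(v,4).tolist() for k,v in f.items() if k!="frame"})
E
```

```text
pics
clock 0.0
qpos [-1.2772  0.522  -0.0363  1.6     0.0212  1.0211 -0.1128]
qd [ 0.0004 -0.0003 -0.0005 -0.0008 -0.0016  0.0004  0.0005]
joint_efforts [-1.20000e-03 -9.27103e+01  1.97910e+00 -3.69943e+01  1.77000e-02
  8.00000e-03 -0.00000e+00]
position [0.2223 0.5838 0.2307]
tool_rot [-3.1404e+00  1.0000e-04  2.7778e+00]
force [-0.2326 -0.0541  0.0916]
moment [-0.0514 -0.0285  0.0226]
grip_width 0.0851
side {'fx': 411.3625, 'fy': 411.3625, 'cx': 288.2428, 'cy': 213.0139, 'dist': [-0.12, 0.0, 0.0, 0.0, 0.0], 'pose': [[0.6836, 0.4622, -0.5649, 0.0431], [-0.7298, 0.4422, -0.5214, -0.546], [0.0088, 0.7687, 0.6396, 0.6854], [0.0, 0.0, 0.0, 1.0]]}
top {'fx': 545.2022, 'fy': 545.2022, 'cx': 281.2613, 'cy': 194.8, 'dist': [0.0554, 0.0, 0.0, 0.0, 0.0], 'pose': [[0.025, 0.9983, -0.0522, 0.4985], [-0.9997, 0.0252, 0.0039, -0.0246], [0.0053, 0.0521, 0.9986, 1.4228], [0.0, 0.0, 0.0, 1.0]]}
wrist {'fx': 348.1269, 'fy': 348.1269, 'cx': 280.4091, 'cy': 208.6698, 'dist': [-0.0559, 0.0, 0.0, 0.0, 0.0], 'tool_from_camera': [[0.0013, 0.9537, 0.3008, 0.0765], [1.0, -0.0012, -0.0004, 0.0006], [-0.0, 0.3008, -0.9537, -0.1433], [0.0, 0.0, 0.0, 1.0]]}
```

View pics/side0.png

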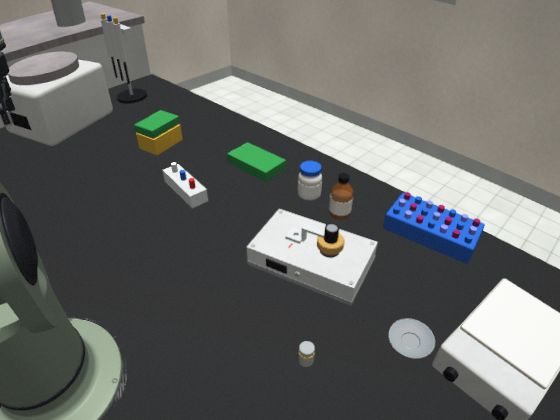

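View pics/top0.png

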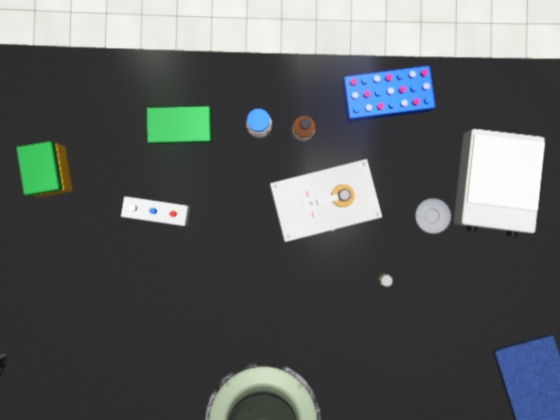

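View pics/wrist0.png

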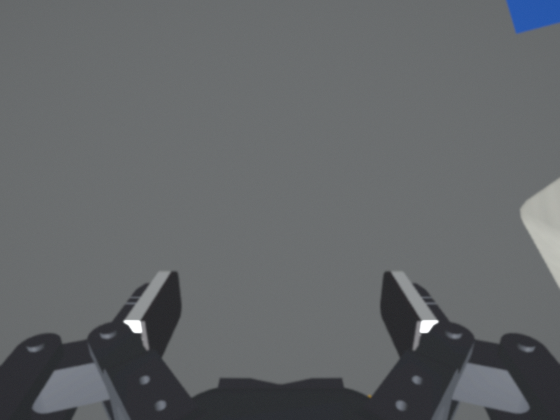

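The top view shows the pin block with white (131,208), blue (153,211) and red (173,214) knobs. The coupler is near (327,200), with the barrel near (344,195) and the arm plate to its left near (314,203). I'll zoom in to measure.

```bash
cat > h.py <<'E'
import cv2,numpy as np
from scipy.spatial.transform import Rotation as R
def camT(f,state=None):
    if "pose" in f: return np.array(f["pose"])
    T=np.eye(4);T[:3,:3]=R.from_euler("xyz",state["tool_rot"]).as_matrix();T[:3,3]=state["position"]
    return T@np.array(f["tool_from_camera"])
def K(f): return np.array([[f["fx"],0,f["cx"]],[0,f["fy"],f["cy"]],[0,0,1.]])
def back(f,T,uv,z):
    p=cv2.undistortPoints(np.array([[uv]],float),K(f),np.array(f["dist"],float))[0,0]
    d=T[:3,:3]@np.array([p[0],-p[1],-1]);o=T[:3,3]
    return o+d*(z-o[2])/d[2]
def proj(f,T,P):
    P=np.atleast_2d(P);C=(P-T[:3,3])@T[:3,:3];C=C*[1,-1,-1]
    return cv2.projectPoints(C,np.zeros(3),np.zeros(3),K(f),np.array(f["dist"],float))[0][:,0]
E
python3 - <<'E'
import cv2
t=cv2.imread("pics/top0.png");s=cv2.imread("pics/side0.png")
c=lambda im,x,y,w,h,k:cv2.resize(im[y:y+h,x:x+w],None,fx=k,fy=k,interpolation=cv2.INTER_CUBIC)
cv2.imwrite("pics/tc.png",c(t,265,150,125,100,6))
cv2.imwrite("pics/tp.png",c(t,112,185,90,50,8))
cv2.imwrite("pics/sc.png",c(s,240,200,145,100,5))
E
```

```text
(no output)
```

View pics/tc.png

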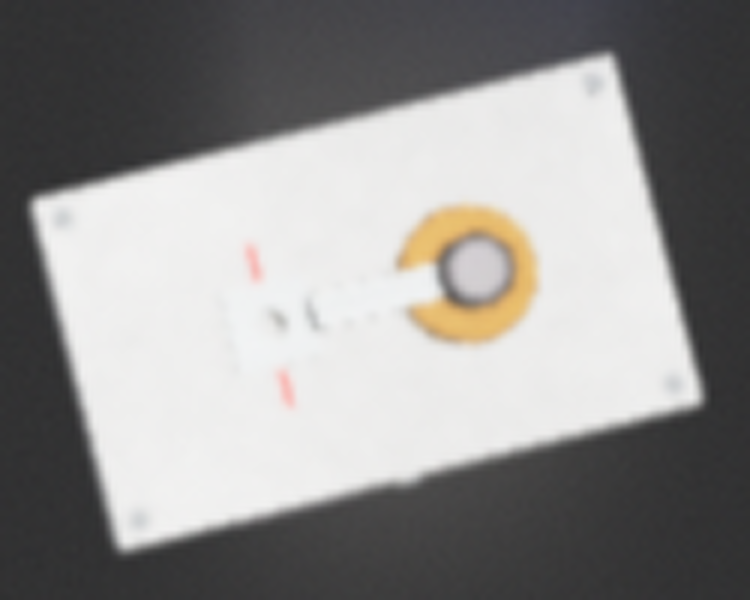

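View pics/tp.png

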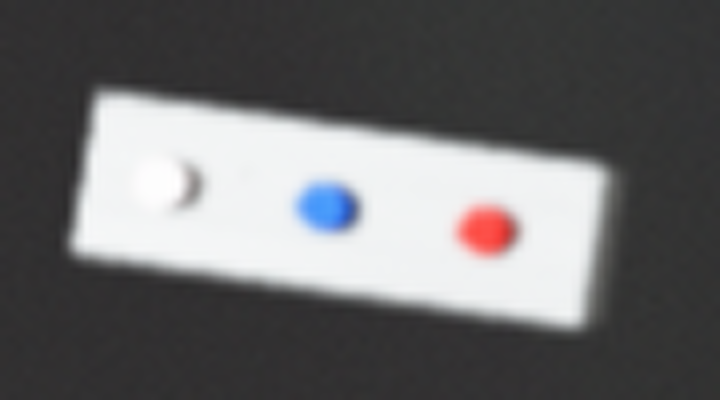

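View pics/sc.png

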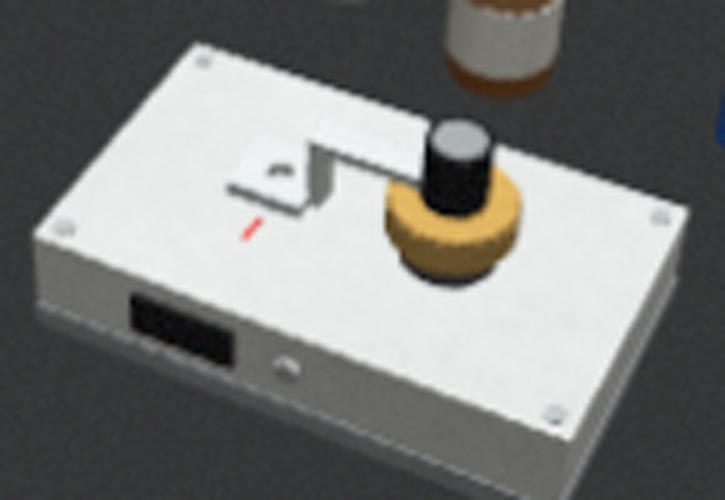

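```bash
cat > m1.py <<'E'
from workcell import bot
from h import *
from scipy.optimize import least_squares
f=bot.grab_frame("top");T=camT(f);g=bot.grab_frame("side");S=camT(g)
u=lambda p,k,o:(np.array(p,float)+.5)/k-.5+o
hc=u([(35,200),(612,55),(703,403),(120,550)],6,np.array([265,150]))
bc=u([(97,90),(608,162),(585,327),(72,252)],8,np.array([112,185]))
sc=u([(197,42),(688,210),(570,440),(36,236)],5,np.array([240,200]))
def fit(px,f,T,hx,hy,z):
    m=np.array([[hx,hy],[hx,-hy],[-hx,-hy],[-hx,hy]])
    def w(p):
        c,s=np.cos(p[2]),np.sin(p[2]);q=m@np.array([[c,s],[-s,c]])+p[:2]
        return proj(f,T,np.c_[q,np.full(4,z)])
    x0=np.r_[np.mean([back(f,T,q,z)[:2] for q in px],0),0.1]
    r=least_squares(lambda p:(w(p)-px).ravel(),x0);return r.x,np.round(r.fun,2)
A=fit(hc,f,T,.075,.125,.055);print("coupler top",A)
B=fit(sc,g,S,.075,.125,.055);print("coupler side",B)
print("block",fit(bc,f,T,.025,.08,.04))
# order check for 250 along y
p=A[0];c,s=np.cos(p[2]),np.sin(p[2])
L=lambda x,y:(p[0]+c*x-s*y,p[1]+s*x+c*y)
print("axis",L(0,-.04),"hole",L(0,.042))
print("barrel top meas",back(f,T,u((477,270),6,[265,150]),.121), back(g,S,u((461,140),5,[240,200]),.121))
print("hole meas side",back(g,S,u((281,171),5,[240,200]),.068),"top",back(f,T,u((278,322),6,[265,150]),.068))
print("red",back(f,T,u((488,230),8,[112,185]),.066))
E
python3 m1.py
```

```text
coupler top (array([ 0.56026431, -0.14214864,  0.27074093]), array([-0.12,  0.07, -0.01,  0.17, -0.11, -0.02,  0.24, -0.22]))
coupler side (array([ 0.55928324, -0.14373963,  0.27344789]), array([-0.06,  0.18,  0.33, -0.14,  0.27,  0.17, -0.56, -0.41]))
block (array([ 0.52299638,  0.28977438, -0.11771929]), array([ 0.48,  0.42, -0.4 ,  0.41, -0.54, -0.62,  0.45, -0.2 ]))
axis (np.float64(0.5709621255909185), np.float64(-0.18069155513108456)) hole (np.float64(0.5490315988922867), np.float64(-0.10167856886477138))
barrel top meas [ 0.5709191  -0.17983426  0.121     ] [ 0.56945854 -0.18294134  0.121     ]
hole meas side [ 0.54753664 -0.10388039  0.068     ] top [ 0.55020902 -0.10415335  0.068     ]
red [0.5167361  0.23837079 0.066     ]
```

```bash
cat > go.py <<'E'
from workcell import bot
from h import *
def go(x,y,z,yaw,s=None):
    s=s or bot.observe()
    R0=R.from_euler("xyz",s["tool_rot"]);R1=R.from_euler("xyz",[np.pi,0,yaw])
    print("travel",np.round(R0.inv().apply(np.array([x,y,z])-s["position"]),4).tolist(),"twist",np.round((R0.inv()*R1).as_rotvec(degrees=True),2).tolist())
if __name__=="__main__":
    import sys;go(*map(float,sys.argv[1:5]))
E
python3 go.py .517 .239 .16 1.453
```

```text
travel [-0.3981, -0.2175, 0.0712] twist [-0.02, 0.02, 75.9]
```

Request:
apply_moves(commands=[{"travel": [-0.398, -0.2175, 0.071], "twist": [0, 0, 75.9], "claw": 0.045}, {"travel": [-0.398, -0.2175, 0.071], "twist": [0, 0, 75.9], "claw": 0.045}, {"travel": [-0.398, -0.2175, 0.071], "twist": [0, 0, 75.9], "claw": 0.045}, {"travel": [-0.398, -0.2175, 0.071], "twist": [0, 0, 75.9], "claw": 0.045}, {"travel": [-0.398, -0.2175, 0.071], "twist": [0, 0, 75.9], "claw": 0.045}, {"travel": [-0.398, -0.2175, 0.071], "twist": [0, 0, 75.9], "claw": 0.045}, {"travel": [-0.398, -0.2175, 0.071], "twist": [0, 0, 75.9], "claw": 0.045}, {"travel": [-0.398, -0.2175, 0.071], "twist": [0, 0, 75.9], "claw": 0.045}, {"travel": [-0.398, -0.2175, 0.071], "twist": [0, 0, 75.9], "claw": 0.045}, {"travel": [-0.398, -0.2175, 0.071], "twist": [0, 0, 75.9], "claw": 0.045}])

```text
clock: 1.25
position: [0.5198, 0.2337, 0.1597]
tool_rot: [3.14, 0.002, 1.442]
force: [-0.7, 0.4, 0.0]
grip_width: 0.0452
```

Request:
apply_moves(commands=[{"travel": [0, 0, 0], "twist": [0, 0, 0], "claw": 0.045}, {"travel": [0, 0, 0], "twist": [0, 0, 0], "claw": 0.045}, {"travel": [0, 0, 0], "twist": [0, 0, 0], "claw": 0.045}])

```text
clock: 1.55
position: [0.5161, 0.2407, 0.1604]
tool_rot: [-3.141, -0.001, 1.456]
force: [0.0, -0.1, 0.3]
grip_width: 0.045
```

```bash
python3 - <<'E'
from workcell import bot
from go import *
s=bot.observe();print(s["clock"],s["position"],s["tool_rot"],s["qpos"])
f=bot.grab_frame("wrist");cv2.imwrite("pics/w1.png",f["frame"]);T=camT(f,s)
print(proj(f,T,[[.517,.239,.066]]))
go(.517,.239,.16,1.453)
E
```

```text
1.55 [0.51614933 0.24065081 0.16042984] [-3.14126112e+00 -6.05181290e-04  1.45565473e+00] [-0.76927107  0.54364524  0.32321842  1.82924072 -0.23083538  0.80531115
 -0.44381039]
[[280.926938   213.96684612]]
travel [-0.0014, 0.0009, 0.0005] twist [-0.01, -0.03, 0.14]
```

View pics/w1.png

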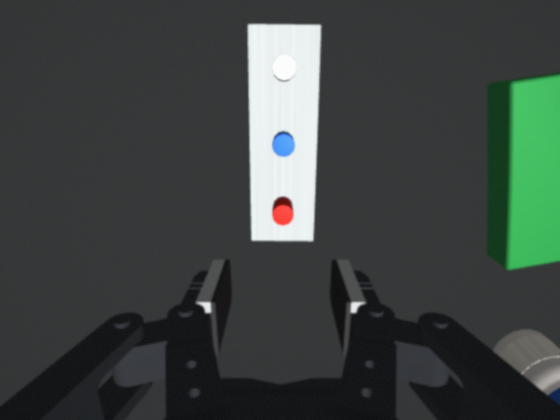

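The wrist view shows the red knob's top at about (283,215), with the jaws straddling the block's width. I'll refine by blob.

```bash
python3 - <<'E'
from workcell import bot
from go import *
s=bot.observe();f=bot.grab_frame("wrist");T=camT(f,s)
im=f["frame"].astype(int)
m=((im[...,2]>200)&(im[...,1]<90)&(im[...,0]<90)).astype(np.uint8)
n,l,st,c=cv2.connectedComponentsWithStats(m)
for i in range(1,n):
    if st[i,4]>30: print(st[i],c[i],back(f,T,c[i],.066),s["position"])
P=back(f,T,c[1+np.argmax(st[1:,4])],.066)
yaw=1.453
o=np.array([np.cos(yaw),np.sin(yaw)])*.004
print(P); go(P[0]+o[0],P[1]+o[1],.043,yaw)
# block corners
px=np.array([(249,24.5),(320.5,25.5),(313.5,240.5),(251.5,240)])
for q in px: print(back(f,T,q,.04))
E
```

```text
[273 205  19  19 289] [282.23875433 213.97923875] [0.51806876 0.23873281 0.066     ] [0.51626451 0.24052672 0.16049651]
[0.51806876 0.23873281 0.066     ]
travel [0.0025, 0.002, 0.1175] twist [-0.01, -0.03, 0.12]
[0.50991082 0.36977768 0.04      ]
[0.55896461 0.3635525  0.04      ]
[0.54010896 0.20450564 0.04      ]
[0.48972951 0.21073114 0.04      ]
```

Request:
apply_moves(commands=[{"travel": [0.0025, 0.002, 0.04], "twist": [0, 0, 0], "claw": 0.045}, {"travel": [0.0025, 0.002, 0.08], "twist": [0, 0, 0], "claw": 0.045}, {"travel": [0.0025, 0.002, 0.11], "twist": [0, 0, 0], "claw": 0.045}, {"travel": [0.0025, 0.002, 0.1175], "twist": [0, 0, 0], "claw": 0.045}, {"travel": [0.0025, 0.002, 0.1175], "twist": [0, 0, 0], "claw": 0.045}, {"travel": [0.0025, 0.002, 0.1175], "twist": [0, 0, 0], "claw": 0.045}])

```text
clock: 2.25
position: [0.5199, 0.2419, 0.0442]
tool_rot: [3.14, -0.001, 1.453]
force: [0.2, 0.6, 0.2]
grip_width: 0.0451
```

```bash
python3 - <<'E'
from workcell import bot
from go import *
s=bot.observe();print(s["position"],s["force"],s["tool_rot"])
f=bot.grab_frame("wrist");cv2.imwrite("pics/w2.png",f["frame"])
E
```

```text
[0.51985858 0.24190262 0.04422143] [0.20444735 0.59290746 0.15603884] [ 3.14030075e+00 -9.62947942e-04  1.45326792e+00]
```

View pics/w2.png

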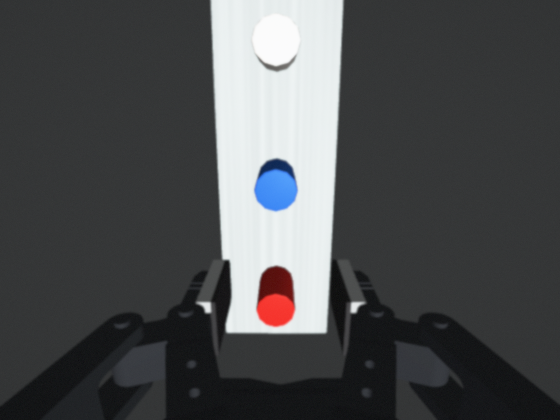

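The red knob (276,309) sits between the pads, about 1 mm off centre. Closing.

Request:
apply_moves(commands=[{"travel": [0, 0, 0], "twist": [0, 0, 0], "claw": 0.01}, {"travel": [0, 0, 0], "twist": [0, 0, 0], "claw": 0.01}, {"travel": [0, 0, 0], "twist": [0, 0, 0], "claw": 0.01}, {"travel": [0, 0, 0], "twist": [0, 0, 0], "claw": 0.01}, {"travel": [0, 0, 0], "twist": [0, 0, 0], "claw": 0.01}, {"travel": [0, 0, 0], "twist": [0, 0, 0], "claw": 0.01}], force=40)

```text
clock: 2.9
position: [0.5193, 0.2418, 0.0438]
tool_rot: [3.141, -0.001, 1.453]
force: [-4.1, 0.2, 12.7]
grip_width: 0.0148
```

Request:
apply_moves(commands=[{"travel": [0, 0, -0.01], "twist": [0, 0, 0], "claw": 0.01}, {"travel": [0, 0, -0.03], "twist": [0, 0, 0], "claw": 0.01}, {"travel": [0, 0, -0.05], "twist": [0, 0, 0], "claw": 0.01}, {"travel": [0, 0, -0.075], "twist": [0, 0, 0], "claw": 0.01}, {"travel": [0, 0, -0.1], "twist": [0, 0, 0], "claw": 0.01}, {"travel": [0, 0, -0.1], "twist": [0, 0, 0], "claw": 0.01}, {"travel": [0, 0, -0.1], "twist": [0, 0, 0], "claw": 0.01}])

```text
clock: 3.6
position: [0.5194, 0.2416, 0.1436]
tool_rot: [3.141, -0.001, 1.453]
force: [-0.8, -0.4, -0.9]
grip_width: 0.0147
```

```bash
python3 - <<'E'
from workcell import bot
from go import *
s=bot.observe();print(s["position"],s["force"],s["tool_rot"],s["grip_width"])
f=bot.grab_frame("wrist");cv2.imwrite("pics/w3.png",f["frame"])
g=bot.grab_frame("side");cv2.imwrite("pics/s3.png",cv2.resize(g["frame"][100:240,100:300],None,fx=4,fy=4))
yaw=1.843;hx,hy=.5490,-.1017
go(hx+.004*np.cos(yaw),hy+.004*np.sin(yaw),.14,yaw)
E
```

```text
[0.51938883 0.24162507 0.14359504] [-0.81588676 -0.37720448 -0.88959224] [ 3.14060009e+00 -9.56765172e-04  1.45315981e+00] 0.014717973686218414
travel [-0.3334, 0.0687, 0.0025] twist [-0.04, 0.02, -22.34]
```

View pics/w3.png

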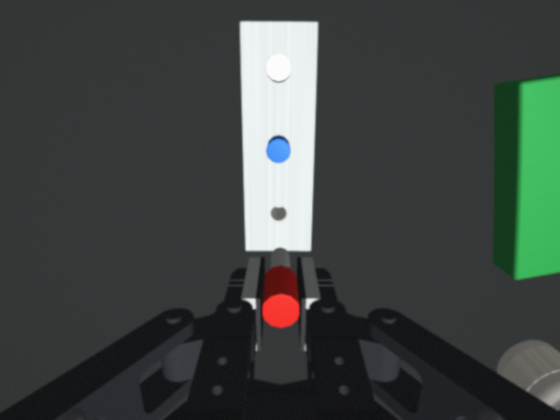

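View pics/s3.png

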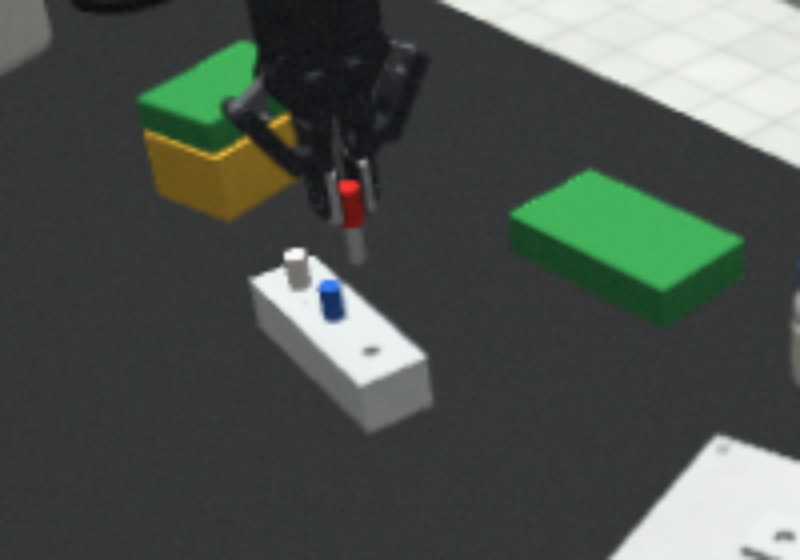

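Pin is held (block hole empty at (279,213), shank visible). I'll check its tilt in the hand.

```bash
python3 - <<'E'
import cv2
from go import *
im=cv2.imread("pics/w3.png")
s=bot.observe();f=bot.grab_frame("wrist");T=np.array(f["tool_from_camera"])
for xo in (-.003,-.004,-.005):
  print(xo,proj(f,T,[[xo,0,-.022],[xo,0,.004],[xo,0,.034]]))
cv2.imwrite("pics/w3z.png",cv2.resize(im[195:345,230:330],None,fx=4,fy=4,interpolation=cv2.INTER_CUBIC))
E
```

```text
-0.003 [[278.81672909 308.09283218]
 [279.028963   276.84730475]
 [279.20783633 250.60955703]]
-0.004 [[278.81719657 310.21711854]
 [279.0288609  278.7230411 ]
 [279.20740454 252.25544779]]
-0.005 [[278.8176688  312.33101334]
 [279.02876376 280.59126731]
 [279.20697717 253.89590957]]
```

View pics/w3z.png

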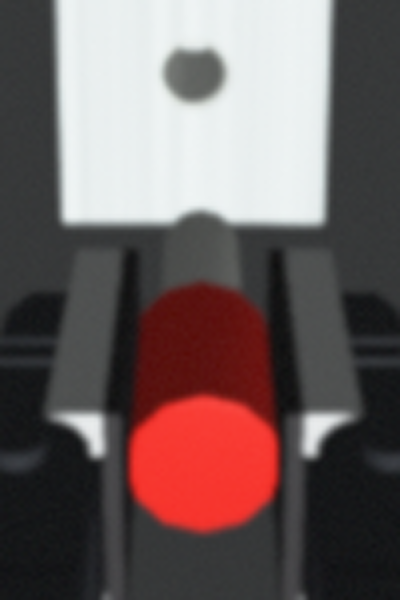

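Request:
apply_moves(commands=[{"travel": [-0.04, 0.008, -0.02], "twist": [0, 0, -2.5], "claw": 0.01}, {"travel": [-0.085, 0.017, -0.025], "twist": [0, 0, -5], "claw": 0.01}, {"travel": [-0.13, 0.027, -0.025], "twist": [0, 0, -8], "claw": 0.01}, {"travel": [-0.175, 0.036, -0.025], "twist": [0, 0, -11], "claw": 0.01}, {"travel": [-0.22, 0.045, -0.025], "twist": [0, 0, -14], "claw": 0.01}, {"travel": [-0.265, 0.055, -0.025], "twist": [0, 0, -17], "claw": 0.01}, {"travel": [-0.3, 0.062, -0.025], "twist": [0, 0, -20], "claw": 0.01}, {"travel": [-0.3335, 0.0685, -0.025], "twist": [0, 0, -22.3], "claw": 0.01}, {"travel": [-0.3335, 0.0685, -0.025], "twist": [0, 0, -22.3], "claw": 0.01}, {"travel": [-0.3335, 0.0685, -0.025], "twist": [0, 0, -22.3], "claw": 0.01}])

```text
clock: 4.75
position: [0.5476, -0.0984, 0.1671]
tool_rot: [-3.14, -0.0, 1.84]
force: [0.4, 0.5, -1.2]
grip_width: 0.0146
```

Request:
apply_moves(commands=[{"travel": [0, 0, 0], "twist": [0, 0, 0], "claw": 0.01}, {"travel": [0, 0, 0], "twist": [0, 0, 0], "claw": 0.01}, {"travel": [0, 0, 0], "twist": [0, 0, 0], "claw": 0.01}])

```text
clock: 5.05
position: [0.5481, -0.0968, 0.1677]
tool_rot: [-3.141, -0.0, 1.844]
force: [-0.1, 0.5, -1.0]
grip_width: 0.0145
```

```bash
python3 - <<'E'
from workcell import bot
from go import *
s=bot.observe();print(s["position"],s["force"],s["tool_rot"],s["qpos"])
f=bot.grab_frame("wrist");cv2.imwrite("pics/w4.png",f["frame"])
cv2.imwrite("pics/w4z.png",cv2.resize(f["frame"][150:340,180:380],None,fx=3,fy=3,interpolation=cv2.INTER_CUBIC))
T=camT(f,s);print(proj(f,T,[[.549,-.1017,.068],[.5710,-.1807,.121]]))
E
```

```text
[ 0.54812548 -0.09681311  0.16772333] [-0.14956488  0.5242286  -1.01661175] [-3.14146653e+00 -2.07947251e-04  1.84364031e+00] [-0.10719998  0.50513677  0.2423126   1.85393211 -0.16250265  0.80180441
  0.49220625]
[[278.65065673 215.69435462]
 [278.17914405 357.06128887]]
```

View pics/w4.png

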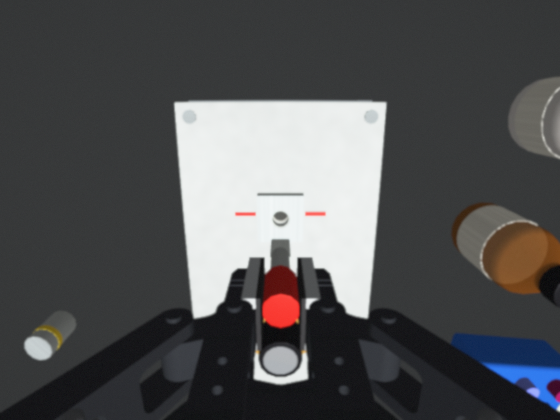

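View pics/w4z.png

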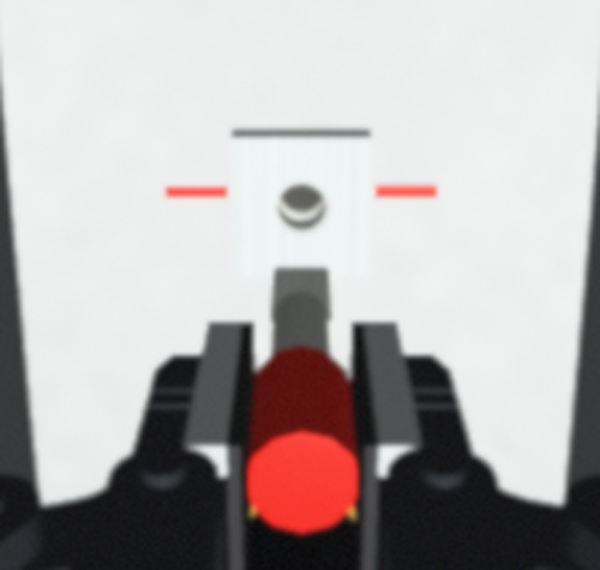

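```bash
cat > m2.py <<'E'
from go import *
import sys
s=bot.observe();f=bot.grab_frame("wrist")
T=np.array(f["tool_from_camera"])
h=.0
def bt(uv,zt):
    p=cv2.undistortPoints(np.array([[uv]],float),K(f),np.array(f["dist"],float))[0,0]
    d=T[:3,:3]@np.array([p[0],-p[1],-1]);o=T[:3,3];return o+d*(zt-o[2])/d[2]
E
python3 - <<'E'
from m2 import *
z=s["position"][2]
for uv in [(280.3,218.3)]: print("hole",bt(uv,z-.068))
u=lambda x,y:((x+.5)/3-.5+180,(y+.5)/3-.5+150)
print("red lines",bt(u(196,192),z-.055),bt(u(406,192),z-.055))
for c in [(233,133),(371,133)]: print("plate corner",bt(u(*c),z-.068))
print("pin knob top",bt((280.8,310.6),-.022))
u4=lambda x,y:((x+.5)/4-.5+230,(y+.5)/4-.5+195)
print("shank tip edge",bt(u4(202,210),.034),"knob rim L/R",bt(u4(129,464),-.022),bt(u4(280,464),-.022),"front",bt(u4(204,396),-.022),bt(u4(204,532),-.022))
E
```

```text
hole [-0.00700517  0.00075563  0.09976123]
red lines [-0.00773912 -0.02661038  0.11276123] [-0.00767414  0.02766173  0.11276123]
plate corner [ 0.01155174 -0.01586832  0.09976123]
plate corner [0.01159224 0.01738294 0.09976123]
pin knob top [-0.00442824  0.00094451 -0.022     ]
shank tip edge [-0.00114739  0.000646    0.034     ] knob rim L/R [-0.00445596 -0.00671772 -0.022     ] [-0.00444026  0.00856684 -0.022     ] front [ 0.00343746  0.00086167 -0.022     ] [-0.01263439  0.00088621 -0.022     ]
```

Request:
apply_moves(commands=[{"travel": [-0.0023, 0, 0.02], "twist": [0, 0, 0], "claw": 0.01}, {"travel": [-0.0023, 0, 0.04], "twist": [0, 0, 0], "claw": 0.01}, {"travel": [-0.0023, 0, 0.05], "twist": [0, 0, 0], "claw": 0.01}, {"travel": [-0.0023, 0, 0.06], "twist": [0, 0, 0], "claw": 0.01}, {"travel": [-0.0023, 0, 0.06], "twist": [0, 0, 0], "claw": 0.01}, {"travel": [-0.0023, 0, 0.06], "twist": [0, 0, 0], "claw": 0.01}, {"travel": [-0.0023, 0, 0.06], "twist": [0, 0, 0], "claw": 0.01}])

```text
clock: 5.85
position: [0.5491, -0.1001, 0.1085]
tool_rot: [3.141, 0.0, 1.842]
force: [1.3, -0.4, -0.6]
grip_width: 0.0146
```

```bash
python3 - <<'E'
from m2 import *
print(s["position"],s["force"],s["moment"],s["tool_rot"])
cv2.imwrite("pics/w5z.png",cv2.resize(f["frame"][190:340,200:360],None,fx=5,fy=4,interpolation=cv2.INTER_CUBIC)[:600,:800])
g=bot.grab_frame("side");cv2.imwrite("pics/s5.png",cv2.resize(g["frame"][170:290,230:390],None,fx=5,fy=5,interpolation=cv2.INTER_CUBIC))
E
```

```text
[ 0.54909917 -0.10010229  0.10850448] [ 1.26955174 -0.43665867 -0.61907049] [-0.03519329 -0.00580142  0.02360713] [3.14063850e+00 3.54709622e-04 1.84215436e+00]
```

View pics/w5z.png

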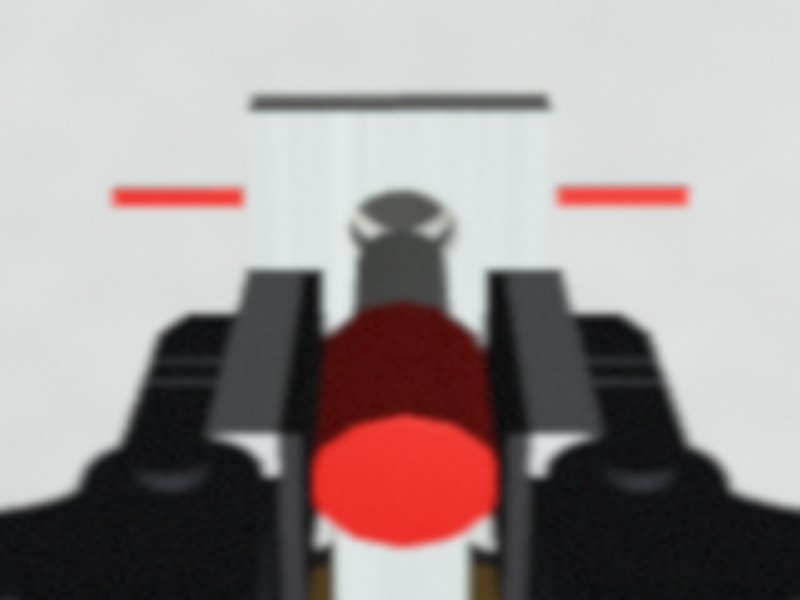

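View pics/s5.png

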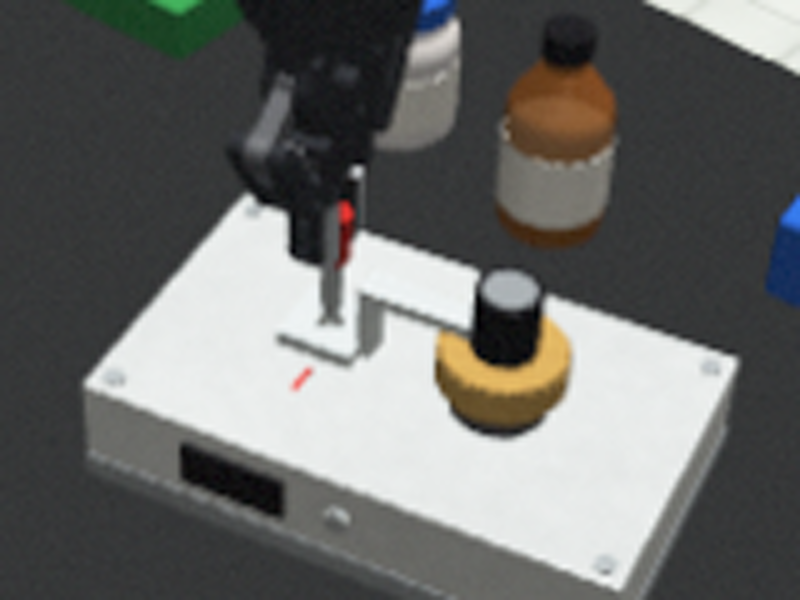

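```bash
python3 - <<'E'
from m2 import *
z=s["position"][2]
u=lambda x,y:((x+.5)/5-.5+200,(y+.5)/4-.5+190)
print("plate edge",bt(u(250,109),z-.068),bt(u(549,109),z-.068))
print("hole far",bt(u(402,190),z-.068),"L/R",bt(u(350,225),z-.068),bt(u(454,225),z-.068))
print("lines",bt(u(112,197),z-.055),bt(u(688,196),z-.055))
for zt in(.033,.035): print("foot far",bt(u(402,232),zt), bt(u(359,250),zt),bt(u(446,250),zt))
E
```

```text
plate edge [ 0.01435132 -0.01639816  0.04038562] [0.01439129 0.01695625 0.04038562]
hole far [0.00221691 0.00056956 0.04038562] L/R [-0.00319233 -0.00538522  0.04038562] [-0.00317839  0.00653475  0.04038562]
lines [-0.0043018  -0.03483766  0.05338562] [-0.00405365  0.03547413  0.05338562]
foot far [-0.00100512  0.00057806  0.033     ] [-0.00372216 -0.00417863  0.033     ] [-0.00371099  0.00545066  0.033     ]
foot far [-0.00189077  0.00057744  0.035     ] [-0.00463862 -0.0042332   0.035     ] [-0.00462732  0.00550531  0.035     ]
```

Request:
apply_moves(commands=[{"travel": [0.0008, 0, 0.0], "twist": [0, 0, 0], "claw": 0.01}, {"travel": [0.0008, 0, 0.004], "twist": [0, 0, 0], "claw": 0.01}, {"travel": [0.0008, 0, 0.007], "twist": [0, 0, 0], "claw": 0.01}, {"travel": [0.0008, 0, 0.009], "twist": [0, 0, 0], "claw": 0.01}, {"travel": [0.0008, 0, 0.01], "twist": [0, 0, 0], "claw": 0.01}, {"travel": [0.0008, 0, 0.011], "twist": [0, 0, 0], "claw": 0.01}, {"travel": [0.0008, 0, 0.011], "twist": [0, 0, 0], "claw": 0.01}])

```text
clock: 6.7
position: [0.5485, -0.0993, 0.0967]
tool_rot: [-3.141, -0.0, 1.842]
force: [0.3, -0.1, -1.3]
grip_width: 0.0145
```

```bash
python3 - <<'E'
from m2 import *
print(s["position"],s["force"],s["moment"],s["tool_rot"])
cv2.imwrite("pics/w6z.png",cv2.resize(f["frame"][190:340,200:360],None,fx=5,fy=4,interpolation=cv2.INTER_CUBIC)[:600,:800])
g=bot.grab_frame("side");cv2.imwrite("pics/s6.png",cv2.resize(g["frame"][170:290,230:390],None,fx=5,fy=5,interpolation=cv2.INTER_CUBIC))
E
```

```text
[ 0.54845275 -0.09925887  0.09669423] [ 0.26296117 -0.09945819 -1.27091458] [8.23731909e-03 1.86127784e-03 7.09162233e-05] [-3.14144639e+00 -1.32761117e-05  1.84224953e+00]
```

View pics/w6z.png

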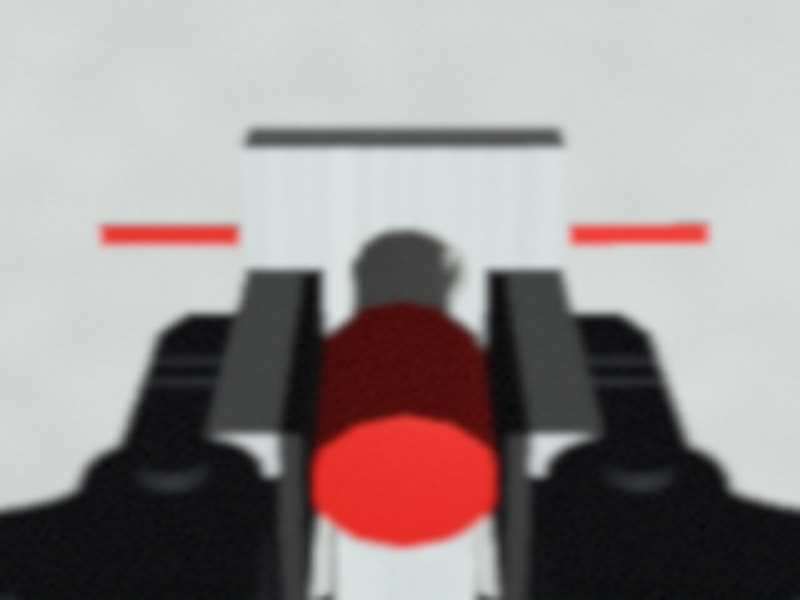

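View pics/s6.png

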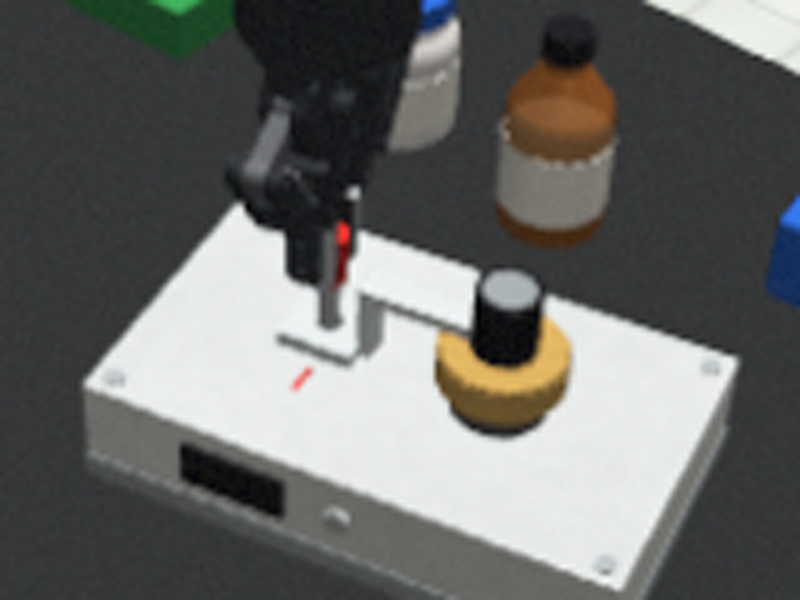

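Request:
apply_moves(commands=[{"travel": [0, 0.0004, 0.002], "twist": [0, 0, 0], "claw": 0.01}, {"travel": [0, 0.0004, 0.005], "twist": [0, 0, 0], "claw": 0.01}, {"travel": [0, 0.0004, 0.008], "twist": [0, 0, 0], "claw": 0.01}, {"travel": [0, 0.0004, 0.011], "twist": [0, 0, 0], "claw": 0.01}, {"travel": [0, 0.0004, 0.012], "twist": [0, 0, 0], "claw": 0.01}, {"travel": [0, 0.0004, 0.012], "twist": [0, 0, 0], "claw": 0.01}])

```text
clock: 7.4
position: [0.5487, -0.0992, 0.0846]
tool_rot: [-3.141, -0.0, 1.842]
force: [-0.2, 0.5, 0.1]
grip_width: 0.0145
```

Foot is now about 4 mm into the housing hole with no load. Continuing.

Request:
apply_moves(commands=[{"travel": [0, 0, 0.002], "twist": [0, 0, 0], "claw": 0.01}, {"travel": [0, 0, 0.005], "twist": [0, 0, 0], "claw": 0.01}, {"travel": [0, 0, 0.007], "twist": [0, 0, 0], "claw": 0.01}, {"travel": [0, 0, 0.009], "twist": [0, 0, 0], "claw": 0.01}, {"travel": [0, 0, 0.01], "twist": [0, 0, 0], "claw": 0.01}, {"travel": [0, 0, 0.01], "twist": [0, 0, 0], "claw": 0.01}])

```text
clock: 8.0
position: [0.5488, -0.0991, 0.0746]
tool_rot: [-3.141, -0.0, 1.842]
force: [1.0, -0.1, -0.6]
grip_width: 0.0142
```

```bash
python3 - <<'E'
from m2 import *
print(s["position"],s["force"],s["moment"],s["tool_rot"])
cv2.imwrite("pics/w7z.png",cv2.resize(f["frame"][190:340,200:360],None,fx=5,fy=4,interpolation=cv2.INTER_CUBIC)[:600,:800])
g=bot.grab_frame("side");cv2.imwrite("pics/s7.png",cv2.resize(g["frame"][170:290,230:390],None,fx=5,fy=5,interpolation=cv2.INTER_CUBIC))
E
```

```text
[ 0.54879202 -0.09914863  0.07464954] [ 0.98869191 -0.05063831 -0.57379816] [0.07697809 0.01513493 0.00431633] [-3.14136010e+00 -6.09075867e-05  1.84221869e+00]
```

View pics/w7z.png

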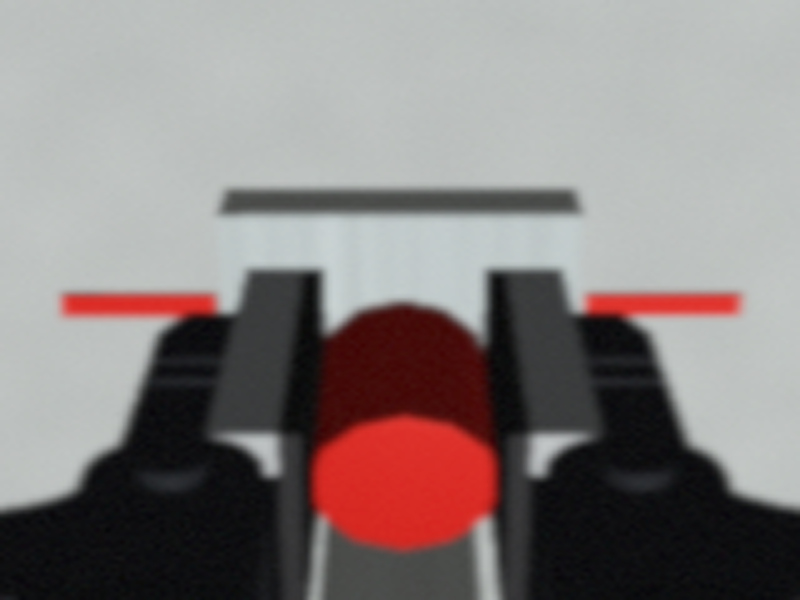

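View pics/s7.png

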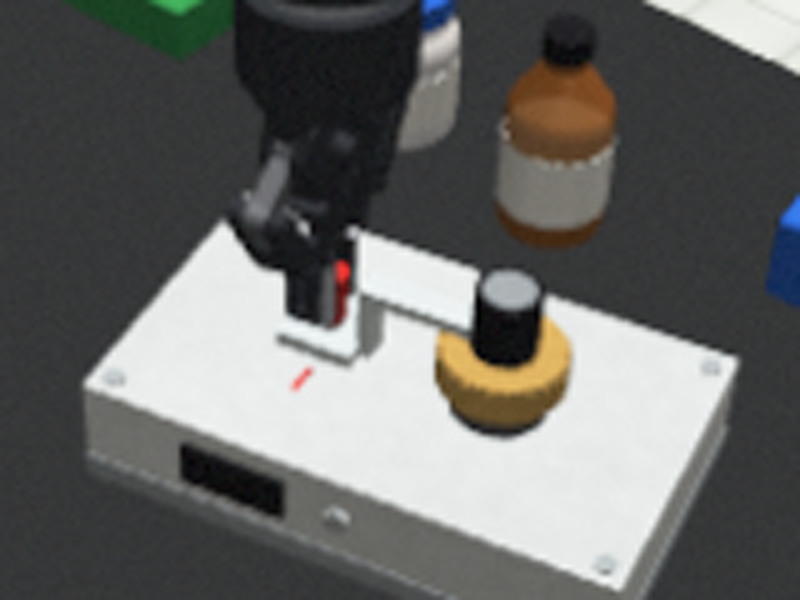

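Request:
apply_moves(commands=[{"travel": [0, 0, 0.0005], "twist": [0, 0, 0], "claw": 0.01}, {"travel": [0, 0, 0.001], "twist": [0, 0, 0], "claw": 0.01}, {"travel": [0, 0, 0.0015], "twist": [0, 0, 0], "claw": 0.01}, {"travel": [0, 0, 0.0018], "twist": [0, 0, 0], "claw": 0.01}])

```text
clock: 8.5
position: [0.5488, -0.0991, 0.073]
tool_rot: [-3.142, 0.0, 1.842]
force: [0.1, 0.3, -0.9]
grip_width: 0.0143
```

Request:
apply_moves(commands=[{"travel": [0, 0, 0.0003], "twist": [0, 0, 0], "claw": 0.01}, {"travel": [0, 0, 0.0006], "twist": [0, 0, 0], "claw": 0.01}, {"travel": [0, 0, 0.0008], "twist": [0, 0, 0], "claw": 0.01}])

```text
clock: 8.8
position: [0.5489, -0.0991, 0.0722]
tool_rot: [3.142, 0.0, 1.842]
force: [-0.3, 0.4, -0.2]
grip_width: 0.0142
```

Request:
apply_moves(commands=[{"travel": [0, 0, 0], "twist": [0, 0, 0], "claw": 0.018}, {"travel": [0, 0, 0], "twist": [0, 0, 0], "claw": 0.022}, {"travel": [0, 0, 0], "twist": [0, 0, 0], "claw": 0.03}, {"travel": [0, 0, 0], "twist": [0, 0, 0], "claw": 0.04}, {"travel": [0, 0, 0], "twist": [0, 0, 0], "claw": 0.04}])

```text
clock: 9.3
position: [0.5489, -0.0992, 0.0722]
tool_rot: [3.142, 0.0, 1.842]
force: [-0.2, -0.2, 0.2]
grip_width: 0.0405
```

Request:
apply_moves(commands=[{"travel": [0, 0, -0.02], "twist": [0, 0, 0], "claw": 0.04}, {"travel": [0, 0, -0.05], "twist": [0, 0, 0], "claw": 0.04}, {"travel": [0, 0, -0.09], "twist": [0, 0, 0], "claw": 0.04}, {"travel": [0, 0, -0.09], "twist": [0, 0, 0], "claw": 0.04}, {"travel": [0, 0, -0.09], "twist": [0, 0, 0], "claw": 0.04}])

```text
clock: 9.8
position: [0.5492, -0.0991, 0.163]
tool_rot: [3.14, 0.0, 1.842]
force: [-0.0, 0.4, -0.4]
grip_width: 0.0397
```

```bash
python3 - <<'E'
from m2 import *
print(s["position"],s["force"],s["moment"],s["tool_rot"])
cv2.imwrite("pics/w8.png",f["frame"])
g=bot.grab_frame("side");cv2.imwrite("pics/s8.png",cv2.resize(g["frame"][170:290,230:390],None,fx=5,fy=5,interpolation=cv2.INTER_CUBIC))
E
```

```text
[ 0.54923576 -0.0990644   0.16297214] [-0.01884267  0.43166273 -0.38675897] [-0.00648953 -0.00658106  0.01334749] [3.13997349e+00 3.85225344e-04 1.84242083e+00]
```

View pics/w8.png

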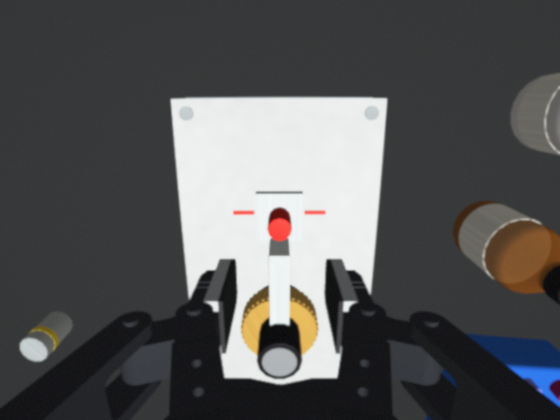

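View pics/s8.png

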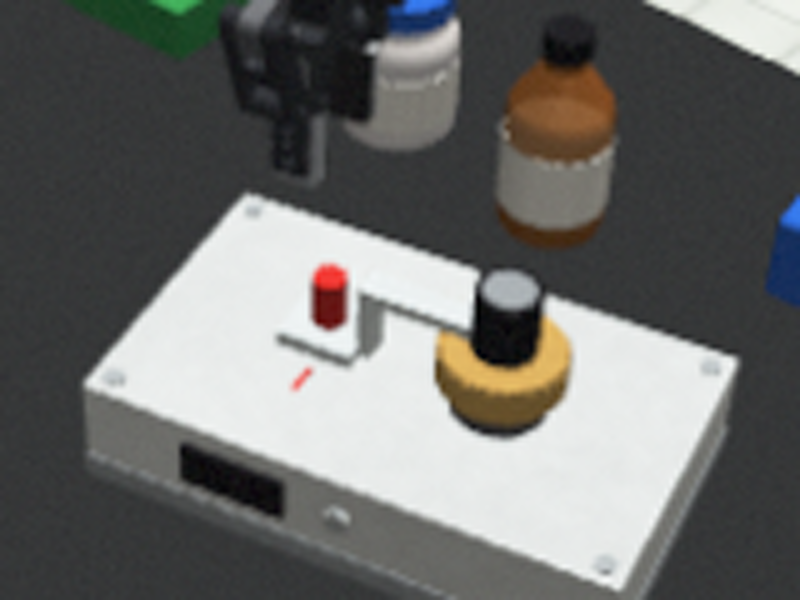

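The red knob sits flush on the end plate, upright, with the plate still aligned with the red lines (row 212). The pin is home. Now I'll locate the barrel axis.

```bash
python3 - <<'E'
import cv2
im=cv2.imread("pics/w8.png")
cv2.imwrite("pics/w8z.png",cv2.resize(im[180:390,210:350],None,fx=4,fy=2.8,interpolation=cv2.INTER_CUBIC))
E
```

```text
(no output)
```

View pics/w8z.png

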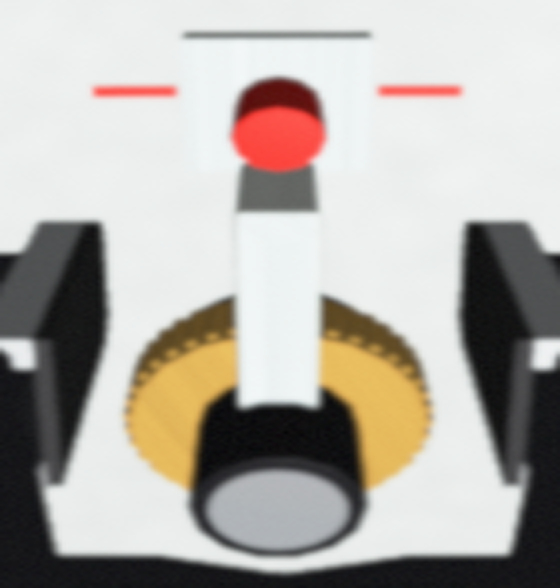

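```bash
python3 - <<'E'
from m2 import *
z=s["position"][2];yaw=s["tool_rot"][2]
u=lambda x,y:((x+.5)/4-.5+210,(y+.5)/2.8-.5+180)
print("pos",s["position"])
def w(p): return s["position"]+R.from_euler("xyz",s["tool_rot"]).apply(p)
for n,p,h in [("barrel",(278,507),.121),("knob",(279,138),.094),("barrelL",(190,507),.121),("barrelR",(367,507),.121),("barrel bottom",(278,554),.121),("ringL",(126,412),.089),("ringR",(431,412),.089),("plateL",(183,38),.068),("plateR",(371,38),.068)]:
    b=bt(u(*p),z-h);print(n,np.round(b,4),np.round(w(b),4))
E
```

```text
pos [ 0.54844458 -0.09899552  0.16156573]
barrel [-0.0846  0.0001  0.0406] [ 0.5712 -0.1805  0.121 ]
knob [-0.0032  0.0001  0.0676] [ 0.5494 -0.102   0.094 ]
barrelL [-0.0847 -0.0142  0.0406] [ 0.5574 -0.1844  0.121 ]
barrelR [-0.0846  0.0146  0.0406] [ 0.5851 -0.1766  0.121 ]
barrel bottom [-0.0985  0.0001  0.0406] [ 0.5749 -0.1939  0.121 ]
ringL [-0.082  -0.0279  0.0726] [ 0.5435 -0.1854  0.089 ]
ringR [-0.0819  0.0281  0.0726] [ 0.5974 -0.1703  0.0889]
plateL [ 0.0138 -0.0168  0.0936] [ 0.5285 -0.0902  0.068 ]
plateR [0.0138 0.0163 0.0936] [ 0.5603 -0.0813  0.068 ]
```

Request:
apply_moves(commands=[{"travel": [-0.02, 0, -0.01], "twist": [0, 0, -8], "claw": 0.085}, {"travel": [-0.05, 0, -0.01], "twist": [0, 0, -16], "claw": 0.085}, {"travel": [-0.0853, -0.0005, -0.01], "twist": [0, 0, -24], "claw": 0.085}, {"travel": [-0.0853, -0.0005, -0.01], "twist": [0, 0, -32], "claw": 0.085}, {"travel": [-0.0853, -0.0005, -0.01], "twist": [0, 0, -40], "claw": 0.085}, {"travel": [-0.0853, -0.0005, -0.01], "twist": [0, 0, -45], "claw": 0.085}, {"travel": [-0.0853, -0.0005, -0.01], "twist": [0, 0, -45], "claw": 0.085}, {"travel": [-0.0853, -0.0005, -0.01], "twist": [0, 0, -45], "claw": 0.085}, {"travel": [-0.0853, -0.0005, -0.01], "twist": [0, 0, -45], "claw": 0.085}])

```text
clock: 10.85
position: [0.5711, -0.1813, 0.1718]
tool_rot: [-3.141, -0.001, 2.625]
force: [0.2, -0.4, -0.9]
grip_width: 0.0854
```

```bash
python3 - <<'E'
from m2 import *
print(s["position"],s["force"],s["moment"],s["tool_rot"],s["qpos"])
cv2.imwrite("pics/w9.png",f["frame"])
E
```

```text
[ 0.57112453 -0.18134284  0.1718276 ] [ 0.22008202 -0.4473295  -0.93223902] [0.03651657 0.00217659 0.01522467] [-3.14136320e+00 -5.72102899e-04  2.62547093e+00] [ 0.17905337  0.54911076  0.04238457  1.72931968 -0.02901111  0.86438452
  1.2887355 ]
```

View pics/w9.png

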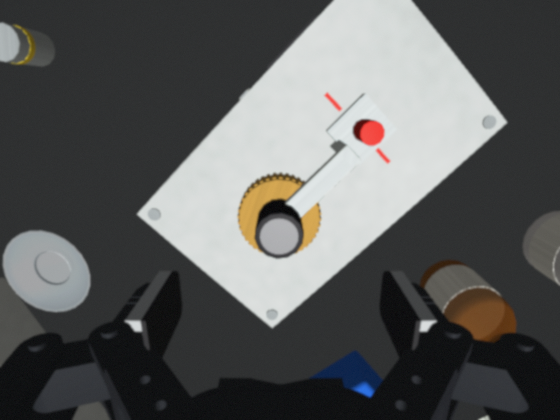

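```bash
python3 - <<'E'
from m2 import *
im=f["frame"];z=s["position"][2]
hsv=cv2.cvtColor(im,cv2.COLOR_BGR2HSV)
m=((hsv[...,0]>12)&(hsv[...,0]<28)&(hsv[...,1]>110)&(hsv[...,2]>120)).astype(np.uint8);m[:150]=0;m[280:]=0;m[:,:220]=0;m[:,340:]=0
ys,xs=np.nonzero(m);print(xs.min(),xs.max(),ys.min(),ys.max())
print("ring L/R",bt((xs.min(),216),z-.089),bt((xs.max(),216),z-.089),"near",bt((280,ys.max()),z-.089))
cv2.imwrite("pics/w9z.png",cv2.resize(im[160:270,220:340],None,fx=5,fy=5,interpolation=cv2.INTER_CUBIC))
print(f["cx"])
E
```

```text
238 319 176 250
ring L/R [-0.00013412 -0.02836247  0.08294157] [-6.18758923e-05  2.72597426e-02  8.29415736e-02] near [-0.02553166  0.00050493  0.08294157]
280.4091381332021
```

View pics/w9z.png

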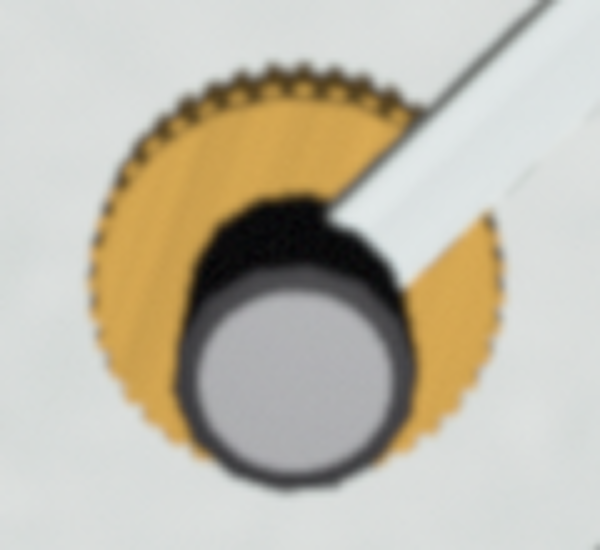

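```bash
python3 - <<'E'
from m2 import *
z=s["position"][2]
u=lambda x,y:((x+.5)/5-.5+220,(y+.5)/5-.5+160)
for n,p,h in[("ringL",(92,270),.089),("ringR",(503,270),.089),("ringfar",(297,96),.089),("barrelC",(296,378),.121),("bL",(176,382),.121),("bR",(415,382),.121),("bbot",(296,489),.121),("btop",(296,264),.121)]:
    print(n,np.round(bt(u(*p),z-h),4))
E
```

```text
ringL [ 0.0016 -0.0283  0.083 ]
ringR [0.0016 0.028  0.083 ]
ringfar [ 0.026  -0.0002  0.083 ]
barrelC [-0.0014 -0.0002  0.051 ]
bL [-0.002  -0.0146  0.051 ]
bR [-0.0019  0.0141  0.051 ]
bbot [-0.0161 -0.0002  0.051 ]
btop [ 0.0129 -0.0002  0.051 ]
```

Request:
apply_moves(commands=[{"travel": [-0.0014, -0.0004, 0.03], "twist": [0, 0, 0], "claw": 0.085}, {"travel": [-0.0014, -0.0004, 0.06], "twist": [0, 0, 0], "claw": 0.085}, {"travel": [-0.0014, -0.0004, 0.085], "twist": [0, 0, 0], "claw": 0.085}, {"travel": [-0.0014, -0.0004, 0.1], "twist": [0, 0, 0], "claw": 0.085}, {"travel": [-0.0014, -0.0004, 0.11], "twist": [0, 0, 0], "claw": 0.085}, {"travel": [-0.0014, -0.0004, 0.11], "twist": [0, 0, 0], "claw": 0.085}, {"travel": [-0.0014, -0.0004, 0.11], "twist": [0, 0, 0], "claw": 0.085}])

```text
clock: 11.7
position: [0.5727, -0.1826, 0.063]
tool_rot: [3.141, 0.001, 2.628]
force: [-0.1, 0.3, 0.6]
grip_width: 0.0851
```

```bash
python3 - <<'E'
from m2 import *
print(s["position"],s["force"],s["moment"],s["tool_rot"])
cv2.imwrite("pics/w10.png",f["frame"])
g=bot.grab_frame("side");cv2.imwrite("pics/s10.png",cv2.resize(g["frame"][150:300,230:390],None,fx=4,fy=4,interpolation=cv2.INTER_CUBIC))
E
```

```text
[ 0.57273367 -0.18260626  0.06297488] [-0.08676579  0.25092571  0.58207871] [ 0.01832092 -0.0448715  -0.01678286] [3.14140736e+00 8.80077111e-04 2.62755438e+00]
```

View pics/w10.png

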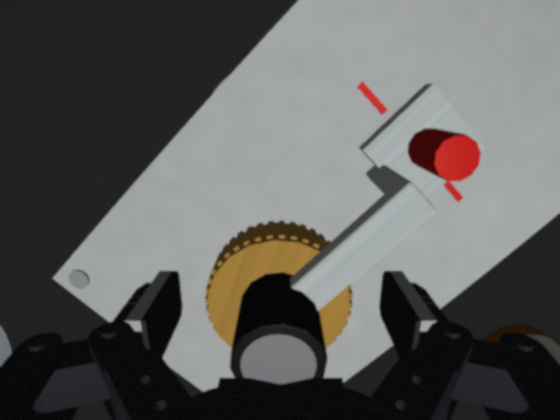

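View pics/s10.png

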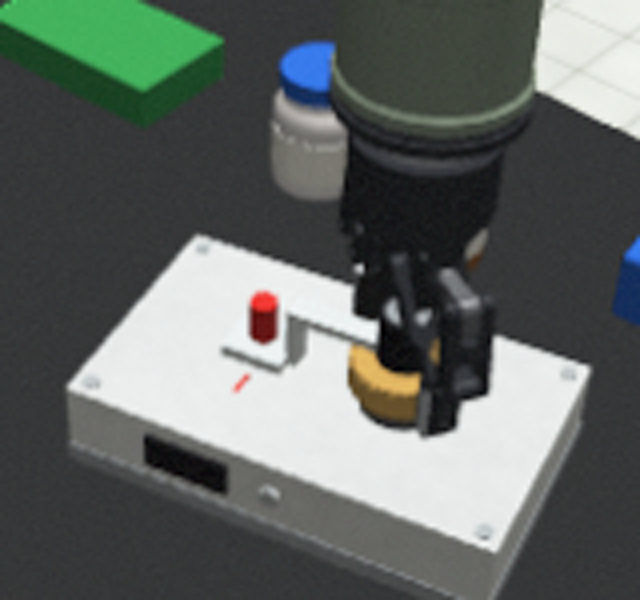

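Jaws straddle the ring (ring columns 206–353, pads 181 and 381), clear of the arm. Closing on it.

Request:
apply_moves(commands=[{"travel": [0, -0.0004, 0], "twist": [0, 0, 0], "claw": 0.058}, {"travel": [0, -0.0004, 0], "twist": [0, 0, 0], "claw": 0.057}, {"travel": [0, -0.0004, 0], "twist": [0, 0, 0], "claw": 0.057}, {"travel": [0, -0.0004, 0], "twist": [0, 0, 0], "claw": 0.05}, {"travel": [0, -0.0004, 0], "twist": [0, 0, 0], "claw": 0.05}, {"travel": [0, -0.0004, 0], "twist": [0, 0, 0], "claw": 0.05}], force=70)

```text
clock: 12.4
position: [0.5722, -0.1831, 0.0629]
tool_rot: [-3.142, 0.001, 2.627]
force: [-3.8, -0.1, 11.0]
grip_width: 0.0542
```

```bash
cat > st.py <<'E'
from go import *
s=bot.observe();r=R.from_euler("xyz",s["tool_rot"])
print(round(s["clock"],2),"pos",np.round(s["position"],4),"yaw",round(s["tool_rot"][2],4),"Ftool",np.round(r.inv().apply(s["force"]),2),"Mw",np.round(s["moment"],3),"eff7",round(s["joint_efforts"][6],3),"q7",round(s["qpos"][6],3),"w",round(s["grip_width"],4))
E
python3 st.py
```

```text
12.4 pos [ 0.5722 -0.1831  0.0629] yaw 2.6274 Ftool [  3.24  -1.99 -11.01] Mw [ 0.036  0.757 -0.032] eff7 -0.024 q7 1.294 w 0.0542
```

Request:
apply_moves(commands=[{"travel": [0, 0, 0], "twist": [0, 0, 2], "claw": 0.05}, {"travel": [0, 0, 0], "twist": [0, 0, 4], "claw": 0.05}, {"travel": [0, 0, 0], "twist": [0, 0, 6], "claw": 0.05}])

```text
clock: 12.7
position: [0.5722, -0.1831, 0.0629]
tool_rot: [3.142, 0.001, 2.521]
force: [-3.2, -0.2, 12.2]
grip_width: 0.054
```

```bash
python3 st.py
```

```text
12.7 pos [ 0.5722 -0.1831  0.0629] yaw 2.5215 Ftool [  2.49  -1.97 -12.17] Mw [0.025 0.759 0.122] eff7 0.747 q7 1.215 w 0.054
```

Mz reads 0.12, the free drag. Continuing in small steps.

Request:
apply_moves(commands=[{"travel": [0, 0, 0], "twist": [0, 0, 2], "claw": 0.05}, {"travel": [0, 0, 0], "twist": [0, 0, 4], "claw": 0.05}])

```text
clock: 12.9
position: [0.5721, -0.1831, 0.0629]
tool_rot: [-3.142, 0.0, 2.452]
force: [-2.9, 0.1, 11.8]
grip_width: 0.054
```

```bash
python3 st.py
```

```text
12.9 pos [ 0.5721 -0.1831  0.0629] yaw 2.4516 Ftool [  2.3   -1.81 -11.76] Mw [0.001 0.76  0.11 ] eff7 0.741 q7 1.162 w 0.054
```

Request:
apply_moves(commands=[{"travel": [0, 0, 0], "twist": [0, 0, 2], "claw": 0.05}, {"travel": [0, 0, 0], "twist": [0, 0, 4], "claw": 0.05}])

```text
clock: 13.1
position: [0.5722, -0.1831, 0.0629]
tool_rot: [3.142, 0.0, 2.382]
force: [-4.2, 0.1, 10.7]
grip_width: 0.0543
```

```bash
python3 st.py
```

```text
13.1 pos [ 0.5722 -0.1831  0.0629] yaw 2.3819 Ftool [  3.15  -2.84 -10.67] Mw [0.022 0.764 0.157] eff7 0.74 q7 1.11 w 0.0543
```

Request:
apply_moves(commands=[{"travel": [0, 0, 0], "twist": [0, 0, 2], "claw": 0.05}, {"travel": [0, 0, 0], "twist": [0, 0, 4], "claw": 0.05}])

```text
clock: 13.3
position: [0.5722, -0.1831, 0.0629]
tool_rot: [3.141, 0.0, 2.312]
force: [-3.1, -0.1, 11.5]
grip_width: 0.0541
```

```bash
python3 st.py
```

```text
13.3 pos [ 0.5722 -0.1831  0.0629] yaw 2.312 Ftool [  1.95  -2.35 -11.51] Mw [-0.034  0.779  0.199] eff7 0.739 q7 1.058 w 0.0541
```

Request:
apply_moves(commands=[{"travel": [0, 0, 0], "twist": [0, 0, 2], "claw": 0.05}, {"travel": [0, 0, 0], "twist": [0, 0, 4], "claw": 0.05}])

```text
clock: 13.5
position: [0.5722, -0.1831, 0.0629]
tool_rot: [3.141, 0.0, 2.242]
force: [-3.4, 0.3, 11.5]
grip_width: 0.0543
```

```bash
python3 st.py
```

```text
13.5 pos [ 0.5722 -0.1831  0.0629] yaw 2.2421 Ftool [  2.37  -2.48 -11.52] Mw [-0.044  0.795  0.119] eff7 0.738 q7 1.006 w 0.0543
```

Request:
apply_moves(commands=[{"travel": [0, 0, 0], "twist": [0, 0, 2], "claw": 0.05}, {"travel": [0, 0, 0], "twist": [0, 0, 4], "claw": 0.05}])

```text
clock: 13.7
position: [0.5721, -0.1831, 0.0629]
tool_rot: [3.141, 0.0, 2.172]
force: [-3.8, -0.5, 11.6]
grip_width: 0.0538
```

```bash
python3 st.py
```

```text
13.7 pos [ 0.5721 -0.1831  0.0629] yaw 2.1723 Ftool [  1.75  -3.44 -11.65] Mw [-0.045  0.804  0.139] eff7 0.737 q7 0.954 w 0.0538
```

Request:
apply_moves(commands=[{"travel": [0, 0, 0], "twist": [0, 0, 2], "claw": 0.05}, {"travel": [0, 0, 0], "twist": [0, 0, 4], "claw": 0.05}])

```text
clock: 13.9
position: [0.5721, -0.1831, 0.0629]
tool_rot: [3.141, 0.0, 2.103]
force: [-4.1, -0.8, 12.5]
grip_width: 0.0541
```

```bash
python3 st.py
```

```text
13.9 pos [ 0.5721 -0.1831  0.0629] yaw 2.1029 Ftool [  1.37  -3.97 -12.51] Mw [-0.056  0.851  0.44 ] eff7 0.4 q7 0.902 w 0.0541
```

Mz jumped to 0.44, so it's bearing, within the last 4° (estimate about 0.04 rad past). I'll add a little and check.

Request:
apply_moves(commands=[{"travel": [0, 0, 0], "twist": [0, 0, 1.5], "claw": 0.05}, {"travel": [0, 0, 0], "twist": [0, 0, 3], "claw": 0.05}])

```text
clock: 14.1
position: [0.5721, -0.1832, 0.0629]
tool_rot: [3.141, 0.001, 2.051]
force: [-4.0, -0.5, 10.4]
grip_width: 0.0539
```

```bash
python3 st.py
```

```text
14.1 pos [ 0.5721 -0.1832  0.0629] yaw 2.051 Ftool [  1.39  -3.82 -10.42] Mw [-0.052  0.868  0.477] eff7 0.113 q7 0.863 w 0.0539
```

Request:
apply_moves(commands=[{"travel": [0, 0, 0], "twist": [0, 0, 1.5], "claw": 0.05}, {"travel": [0, 0, 0], "twist": [0, 0, 3], "claw": 0.05}])

```text
clock: 14.3
position: [0.5721, -0.1832, 0.0629]
tool_rot: [3.141, 0.001, 1.999]
force: [-4.5, 0.2, 11.8]
grip_width: 0.0543
```

```bash
python3 st.py; python3 - <<'E'
from m2 import *
cv2.imwrite("pics/w11.png",f["frame"])
E
python3 st.py
```

```text
14.3 pos [ 0.5721 -0.1832  0.0629] yaw 1.9987 Ftool [  2.03  -4.   -11.79] Mw [-0.097  0.856  0.561] eff7 0.073 q7 0.824 w 0.0543
14.35 pos [ 0.5721 -0.1831  0.0629] yaw 1.9969 Ftool [  1.03  -4.35 -11.84] Mw [-0.246  0.929  0.386] eff7 0.021 q7 0.823 w 0.0542
```

View pics/w11.png

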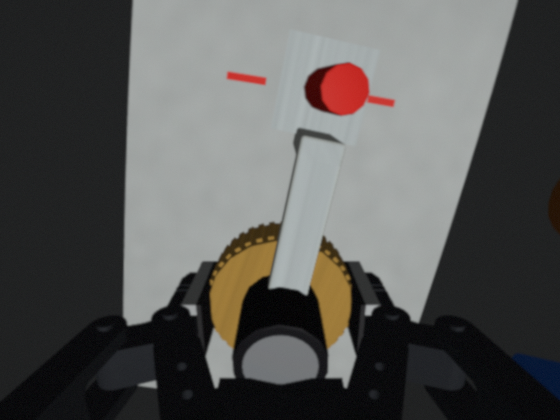

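Mz is 0.56, about 0.134 rad past bearing. The commanded turn bounds it to 0.104–0.173, so I'm stopping here and releasing.

Request:
apply_moves(commands=[{"travel": [0, 0, 0], "twist": [0, 0, 0], "claw": 0.06}, {"travel": [0, 0, 0], "twist": [0, 0, 0], "claw": 0.07}, {"travel": [0, 0, 0], "twist": [0, 0, 0], "claw": 0.085}, {"travel": [0, 0, 0], "twist": [0, 0, 0], "claw": 0.085}, {"travel": [0, 0, 0], "twist": [0, 0, 0], "claw": 0.085}, {"travel": [0, 0, 0], "twist": [0, 0, 0], "claw": 0.085}])

```text
clock: 14.95
position: [0.5721, -0.1829, 0.0622]
tool_rot: [-3.142, 0.0, 1.999]
force: [0.6, -0.1, 0.7]
grip_width: 0.0849
```

```bash
python3 st.py
```

```text
14.95 pos [ 0.5721 -0.1829  0.0622] yaw 1.9993 Ftool [-0.34  0.5  -0.73] Mw [ 0.016  0.055 -0.041] eff7 0.001 q7 0.824 w 0.0849
```

Request:
apply_moves(commands=[{"travel": [0, 0, -0.02], "twist": [0, 0, 0], "claw": 0.085}, {"travel": [0, 0, -0.05], "twist": [0, 0, 0], "claw": 0.085}, {"travel": [0, 0, -0.09], "twist": [0, 0, 0], "claw": 0.085}, {"travel": [0, 0, -0.14], "twist": [0, 0, 0], "claw": 0.085}, {"travel": [0, 0, -0.14], "twist": [0, 0, 0], "claw": 0.085}, {"travel": [0, 0, -0.14], "twist": [0, 0, 0], "claw": 0.085}])

```text
clock: 15.55
position: [0.5725, -0.1828, 0.2033]
tool_rot: [3.14, 0.001, 1.999]
force: [0.2, 0.4, -0.7]
grip_width: 0.0849
```

```bash
python3 st.py; python3 - <<'E'
from m2 import *
cv2.imwrite("pics/w12.png",f["frame"])
g=bot.grab_frame("side");cv2.imwrite("pics/s12.png",cv2.resize(g["frame"][170:290,230:390],None,fx=5,fy=5,interpolation=cv2.INTER_CUBIC))
g=bot.grab_frame("top");cv2.imwrite("pics/t12.png",g["frame"])
E
```

```text
15.55 pos [ 0.5725 -0.1828  0.2033] yaw 1.9995 Ftool [0.27 0.39 0.75] Mw [-0.058  0.013 -0.025] eff7 -0.06 q7 0.783 w 0.0849
```

View pics/w12.png

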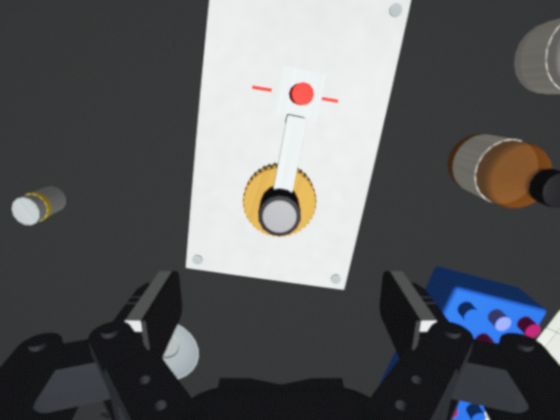

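View pics/s12.png

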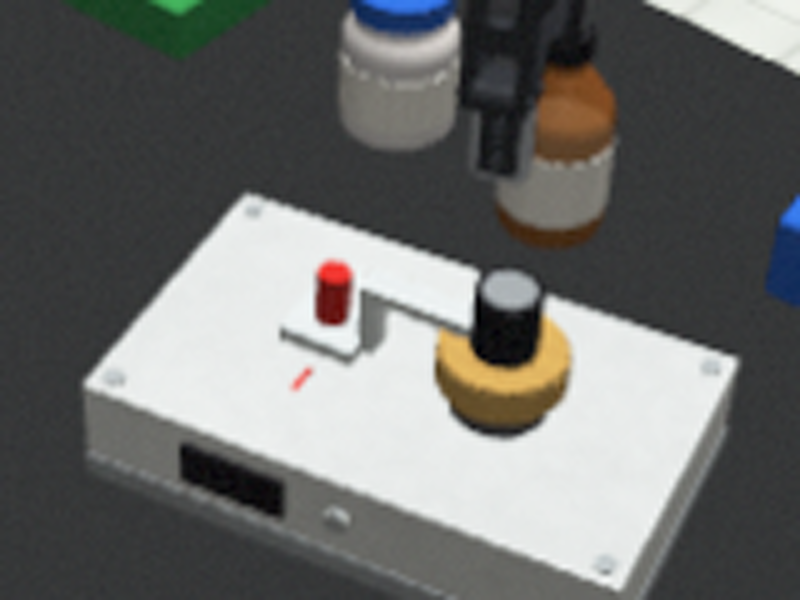

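View pics/t12.png

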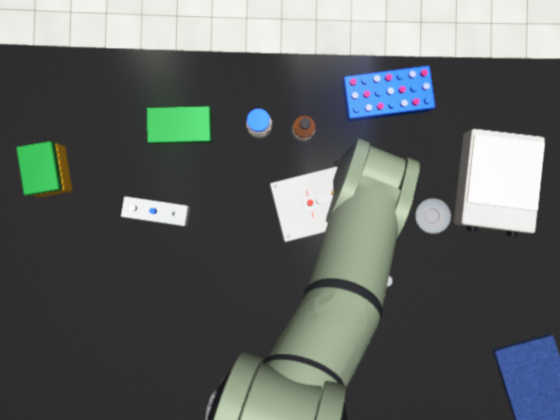

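```bash
python3 -c "
from workcell import bot
print(bot.job_done())"
```

```text
the job is handed in; nothing more can be done
None
```

The focus is locked and the job is handed in, at about 16 s of the 67 s allowed. The red pin is fully home through the barrel's arm and the lock ring is nipped up.

- **Pin:** it went in with force readings of 1.3 N or less. In the last pictures the knob sits upright and flush on the end plate.
- **Ring:** it turned clockwise in one grip, about 26–30° freely with 0.11–0.20 N m of drag, until it bore on the housing. I then took it on until the torque read 0.56 N m while turning.
- **Tightness:** that torque works out to about 0.13 rad (7–8°) past first bearing. The angle turned puts it between 0.10 and 0.17 rad (6–10°). The ring has no marks, so neither figure could be confirmed by eye.
- **Barrel:** the end plate shifted slightly towards the tightening side. I took this to be the pin's play (about 0.04 rad at most) and did not measure the angle.
- **Bench:** the final pictures show the blue and white pins and everything else I could see where they started. The arm hid part of the top view. The gripper was about 0.2 m above the bench and touching nothing at hand-in.

One check disagreed: wrist-camera estimates of the barrel's axis differed by 1–2 mm between views. Side forces on the ring stayed under about 5 N, so I carried on.

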